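Slide the blood-typing plate out over the riser's end

ROBOT

A 7-joint arm with a two-finger parallel gripper is mounted at the origin on the work surface. World frame = base frame: x ahead of the robot, y to its left, z up, the work surface at z = 0. Lengths are in m, angles in rad, forces in N, time in s.
With the tool pointing down it reaches from about 0.4 to 0.85 m from the base axis. Payload 6.9 kg.
Tool frame: the origin (TCP) lies midway between the tips of the shut fingers; the grasp point (between the pads) lies behind it (ctrl.pinch_z is the z of the grasp point in the tool frame, in m); z points along the fingers, y is the direction in which the jaws open and shut (so a half turn about z gives the same grasp; the last joint's range is limited). The gripper opens to 85 mm and grips with 20 to 120 N. Pads are 22 mm wide; open, the fingers measure 114 mm over their backs; the gripper's body (76 mm by 85 mm) begins 54 mm behind the grasp point. The pads swing forward as they close: fully open they stand 13 mm farther back than shut.
Start: joints at [-1.157, 0.507, -0.238, 1.5, 0.126, 1.149, -0.155], TCP at [0.189, 0.596, 0.231] pointing down, gripper open.
Joint ranges: [-3.08, 3.08], [-0.24, 2.05], [-1.43, 1.35], [0, 2.5], [-1.52, 4.66], [0.17, 1.96], [-2.89, 2.89]. Speed limits (rad/s): [2.39, 2.39, 3.14, 3.14, 3.14, 3.14, 3.14].

INTERFACE

Orientations are given as a unit quaternion [w, x, y, z].
In Python, from station import ctrl, get_state, vision, ticket, models gives the robot as it stands. Calls block until the motion is done:
- ctrl.movep(position, orientation): joint-space move of the TCP to a pose.
- ctrl.movel(position, frame=None, max_speed=0.15): straight line of the TCP; frame=None keeps the orientation; max_speed is the mean speed in m/s.
- ctrl.set_joints(angles): joint-space move.
- ctrl.ungrasp() and ctrl.close_gripper(force=None): open the fingers fully, or close them until they stop; force is the grip in N (None keeps the last).
- ctrl.pause(seconds).
- ctrl.ik(position, orientation): joint angles nearest the present ones, or None.
- get_state(): the state.
- vision.grab_frame(name): name is "side" or "top" or "wrist"; returns (picture, depth): 400x640x3 uint8, blue, green, red; 400x640 float32, m along the optical axis (not along the pixel's ray), 0 where there is no reading.
- vision.camera_info(name): a dict with "mtx" (3x3 intrinsics, pixels), "R" (3x3) and "t" (3): a world point X has camera coordinates R X + t; the wrist camera has in their place "hand_eye" (4x4, takes a point from camera to tool coordinates, whose origin is the TCP and whose axes are the flange's). Camera axes: x right, y down, z forward; pixel columns grow to the right and rows downward; lengths in m; the calibration is good to about 2 mm. A picture is of the moment at which its call begins: read the wrist's pose just before it. camera_info takes no time and is no camera call.
A pose or a line that the arm cannot do raises ctrl.Unreachable and nothing moves.
- ticket.close_job(): hands the job in, once; it reports no verdict.
Trained networks look in the newest picture that a camera, given by its name, has taken for a name from the list of things; names that differ only in an ending like _2 or _b are one class to them, and where a whole thing is asked for, a point or a joint stands for the part that bears it (a point fixed in the world has none). Each returns a list of dicts, best first, with "p" (0 to 1); they miss things now and then, are a little off and sometimes report something else, mostly with a low value. They report only what shows in the picture. A call takes as long as a camera call. They do not tell look-alikes from the thing itself.
- models.recognise(camera, target): "point" ([column, row] in pixels, amid what is visible of it).
- models.masks_of(camera, target): "mask" (400x640 bool, what is visible of it) and "point" ([column, row] in pixels, amid what is visible of it).
The state is a dict: "time": time; "qpos": joint angles; "qd": joint speeds; "tau": joint torques, N m; "tcp_pos": TCP position; "eef_rot": TCP orientation; "contact_force": force on the tool from outside, world axes, zero at the start; "wrist_torque": the same for the moment, N m; "width": finger opening in m.
Only numpy, scipy, OpenCV 4.12 (cv2) and the standard library are available. Lean on these libraries where they do the work, as an engineer would, in place of code of your own. Each camera call takes 0.05 s, during which the arm holds its last target.

TASK

On the bench riser lie two white plates; with the fingertips, push the one with the rows of round wells along the riser, away from the stop bar, until about a third of its length sticks out past the riser's open end, so that a gloved hand can take it by its edge. Leave it lying flat and roughly square to the riser, and then take the fingers away. Only push it, do not lift it, and leave the plain plate and the things around the riser where they are.

Things in the scene. Friction and masses are not known exactly. Their poses are not given: they have to be found in the camera images.
- well_plate: the test plate to push: white glazed ceramic, 150 mm long (its own y), 90 mm wide (x), 8 mm thick, with 15 round wells (3 by 5, flat grey rings 21 mm across, not felt) on top; 0.17 to 0.34 kg, loose, slides on the riser under a few newtons. Origin: centre of its underside, z up. It lies on the riser in one of two lanes side by side, its length along the riser to within 0.1 rad, with at least 50 mm free between its rear end and the stop bar
- plain_plate: the plate to leave alone: same white ceramic, outline and thickness (150 x 90 x 8 mm) but with a bare flat top, lying in the other lane of the riser, its centre line about 120 mm beside the test plate's. Origin: centre of its underside
- riser: fixed grey low bench riser: a flat ledge 340 mm long (its own y) and 240 mm wide (x), its top 60 mm above the table, no side rails. Origin: centre of its footprint, on the table, z up. Its -y end is the open end (a plain edge with nothing below it but the table), at y = -170 mm. At its +y end an aluminium stop bar 8 mm thick (y = 162 to 170 mm) stands 12 mm above the ledge across the full width. The two lanes are centred at x = -60 and +60 mm
- riser_lip (a point): middle of the open end's upper edge, 60 mm above the table; its y axis runs along the riser from the open end towards the stop bar
- dropper: bystander: white plastic dropper bottle, 26 mm across, 67 mm high, loose, standing on the table about 105 mm beyond the open end. Origin: centre of its underside
- rack: bystander: cream block 80 x 120 x 50 mm holding five dropper bottles (97 mm high in all), loose on the table, its centre about 155 mm beyond the open end. Origin: centre of its underside
- tip_box: bystander: yellow pipette-tip box 120 x 85 x 55 mm, loose on the table its centre about 110 mm beyond the stop-bar end. Origin: centre of its underside
There are look-alikes about, which are no part of the job. Leave any blue look-alike of the well_plate alone.

How it is judged:
By the outcome, as a careful person would: the job done as asked, in the order asked, and still so for the second after the job is handed in, with the robot touching nothing.
It also fails if it takes over 38 s, if anything falls off the work surface, if the arm or the gripper's body presses on something with over 40 N, if the wrist force passes 120 N, or if a joint passes its speed limit or range.

## Working session

There is one attempt and no reset: what is moved stays moved. The work goes in short steps, each a Python script; the robot and the scene stay as the last script left them, time stands still between calls to the robot, and variables do not carry over. Pictures are saved under pics/ and viewed, and the job is handed in when it is done.

```bash
ls; mkdir -p pics; python3 - <<'E'
from station import ctrl, get_state, vision, models
import cv2, numpy as np
s=get_state(); print(s['time'],s['tcp_pos'],s['eef_rot'],s['width'],ctrl.pinch_z)
for n in ['top','side']:
    p,d=vision.grab_frame(n); cv2.imwrite(f'pics/{n}0.png',p); np.save(f'pics/{n}0d.npy',d)
    print(n,{k:np.round(v,4).tolist() if not isinstance(v,str) else v for k,v in vision.camera_info(n).items()})
E
```

```text
pics
0.0 [0.18928799 0.59512287 0.23044959] [-1.06598965e-04  1.53300808e-01  9.88179176e-01 -8.75562458e-04] 0.08553469168417388 -0.0187
top {'mtx': [[435.0524, 0.0, 315.3457], [0.0, 435.0524, 194.6424], [0.0, 0.0, 1.0]], 'R': [[-0.023, -0.9997, -0.0048], [-0.9796, 0.0235, -0.1996], [0.1997, 0.0001, -0.9799]], 't': [-0.0039, 0.514, 1.2194]}
side {'mtx': [[444.8791, 0.0, 319.0965], [0.0, 444.8791, 188.8039], [0.0, 0.0, 1.0]], 'R': [[0.8958, -0.4441, -0.019], [-0.2741, -0.5181, -0.8102], [0.3499, 0.731, -0.5858]], 't': [-0.4442, 0.2016, 0.9684]}
```

View pics/top0.png

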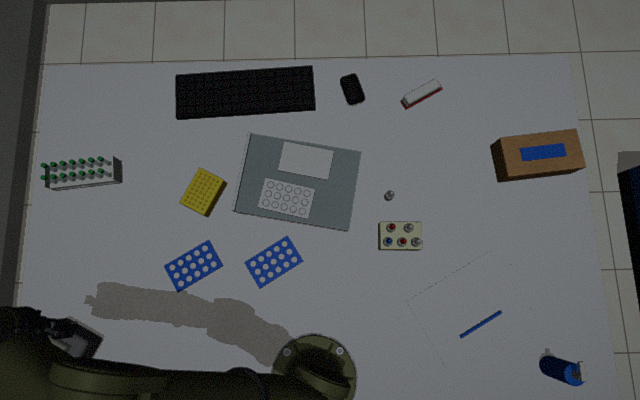

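View pics/side0.png

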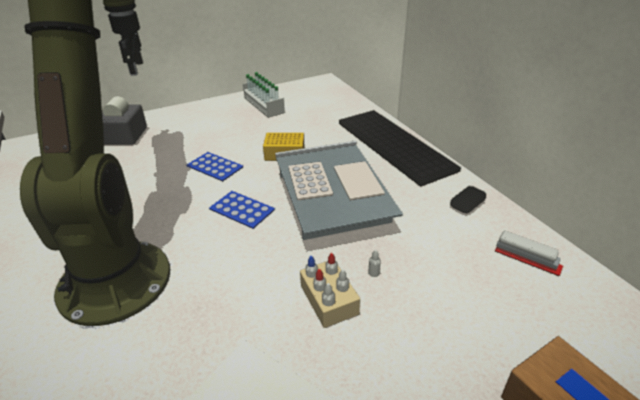

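The top picture shows the grey riser at about (298,182). Its stop bar is on the left at about (243,172) and its open end on the right at about (355,190). The well plate is at about (287,198) and the plain plate at (306,160). The dropper is at (389,195), the rack at (400,236), and there are two blue look-alikes below. Next I'll measure poses.

```bash
cat > h.py <<'E'
import numpy as np, cv2
from station import ctrl, get_state, vision, ticket, models
def backproj(cam,uv,z):
    c=vision.camera_info(cam); K=np.array(c['mtx']);R=np.array(c['R']);t=np.array(c['t'])
    uv=np.atleast_2d(uv).astype(float)
    r=np.c_[uv,np.ones(len(uv))]@np.linalg.inv(K).T@R
    C=-R.T@t
    return C+r*((z-C[2])/r[:,2])[:,None]
def rect(cam,mask,z):
    ys,xs=np.nonzero(mask); P=backproj(cam,np.c_[xs,ys],z)[:,:2]
    cs,_=cv2.findContours(mask.astype(np.uint8),cv2.RETR_EXTERNAL,cv2.CHAIN_APPROX_NONE)
    c=max(cs,key=cv2.contourArea)[:,0]; Q=backproj(cam,c,z)[:,:2]
    (cx,cy),(w,h),a=cv2.minAreaRect((Q*1000).astype(np.float32))
    return P.mean(0),(cx,cy),(w,h),a,cv2.boxPoints(((cx,cy),(w,h),a))
E
python3 - <<'E'
from h import *
for cam in ['top','side']:
    vision.grab_frame(cam)
    for n,z in [('well_plate',.068),('plain_plate',.068),('riser',.06)]:
        for r in models.masks_of(cam,n):
            if r['p']<.3: continue
            o=rect(cam,r['mask'],z); print(cam,n,round(r['p'],2),r['point'],r['mask'].sum(),np.round(o[0],4),np.round(o[1],1),np.round(o[2],1),round(o[3],2)); print(np.round(o[4],1).tolist())
p=cv2.imread('pics/top0.png')[100:270,160:440]; cv2.imwrite('pics/top_z.png',cv2.resize(p*1,None,fx=2.8,fy=2.8,interpolation=cv2.INTER_CUBIC))
E
```

```text
top well_plate 0.92 [273.3, 258.4] 1577 [0.3227 0.1062] [323.2 105.7] [ 87.1 142.7] 31.19
[[248.89999389648438, 144.1999969482422], [322.79998779296875, 22.100000381469727], [397.3999938964844, 67.19999694824219], [323.5, 189.3000030517578]]
top well_plate 0.89 [191.7, 268.3] 1566 [0.3167 0.3308] [317.2 330.2] [ 86.2 143.7] 29.74
[[244.10000610351562, 371.20001220703125], [315.3999938964844, 246.39999389648438], [390.29998779296875, 289.20001220703125], [319.0, 414.0]]
top well_plate 0.69 [287.2, 196.1] 1628 [0.5033 0.0682] [503.8  67.9] [151.4  92.5] 75.3
[[439.8999938964844, 6.5], [529.4000244140625, -17.0], [567.7999877929688, 129.39999389648438], [478.29998779296875, 152.89999389648438]]
top plain_plate 0.92 [306.3, 160.8] 1523 [0.6135 0.0098] [613.8   9.9] [149.9  91.3] 77.08
[[552.5999755859375, -53.0], [641.5999755859375, -73.4000015258789], [675.0999755859375, 72.69999694824219], [586.0999755859375, 93.0999984741211]]
top plain_plate 0.36 [287.1, 197.5] 1583 [0.5031 0.0677] [503.6  68.2] [149.6  90.4] 75.14
[[440.70001220703125, 7.599999904632568], [528.2000122070312, -15.600
[... 606 characters left out ...]
2, 164.9] 909 [0.302  0.2444] [301.7 246.7] [ 88.6 144.8] 30.05
[[227.10000610351562, 287.29998779296875], [299.6000061035156, 161.89999389648438], [376.20001220703125, 206.1999969482422], [303.70001220703125, 331.6000061035156]]
side well_plate 0.61 [244.5, 205.6] 1345 [0.3092 0.0295] [309.6  32.2] [ 88.4 145.7] 28.89
[[235.6999969482422, 74.5999984741211], [306.1000061035156, -53.0], [383.5, -10.300000190734863], [313.1000061035156, 117.30000305175781]]
side plain_plate 0.77 [360.2, 178.9] 1308 [0.6123 0.0021] [614.2   7.4] [166.7  95.4] 76.75
[[548.7000122070312, -62.79999923706055], [641.5999755859375, -84.69999694824219], [679.7999877929688, 77.5999984741211], [586.9000244140625, 99.5]]
```

View pics/top_z.png

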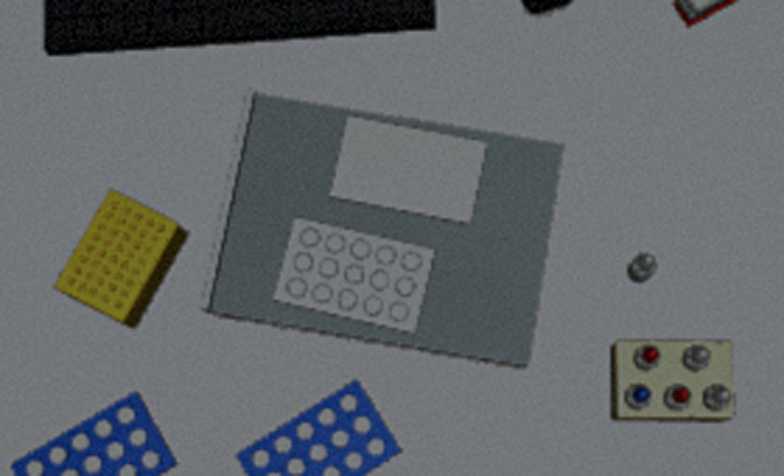

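```bash
python3 - <<'E'
from h import *
d=np.load('pics/top0d.npy'); c=vision.camera_info('top'); K=np.array(c['mtx']);R=np.array(c['R']);t=np.array(c['t'])
v,u=np.mgrid[:400,:640]; X=np.stack([(u-K[0,2])/K[0,0]*d,(v-K[1,2])/K[1,1]*d,d],-1); W=(X-t)@R
print(np.round(-R.T@t,3))
roi=np.zeros((400,640),bool); roi[120:245,225:372]=1
m=roi&(W[...,2]>.04)&(W[...,2]<.085)&(d>0)
n,l,st,_=cv2.connectedComponentsWithStats(m.astype(np.uint8)); k=1+st[1:,4].argmax(); m=l==k
print(m.sum(), np.median(W[m][:,2]))
o=rect('top',m,.06); print(o[1:4],np.round(o[4],1).tolist())
# line fit edges
cs,_=cv2.findContours(m.astype(np.uint8),cv2.RETR_EXTERNAL,cv2.CHAIN_APPROX_NONE)
Q=backproj('top',cs[0][:,0] if len(cs)==1 else max(cs,key=len)[:,0],.06)[:,:2]*1000
for i in range(4):
    a,b=o[4][i],o[4][(i+1)%4]; L=np.linalg.norm(b-a); e=(b-a)/L; nn=np.array([-e[1],e[0]])
    s=(Q-a)@e; dd=(Q-a)@nn; q=Q[(s>15)&(s<L-15)&(abs(dd)<8)]
    f=cv2.fitLine(q.astype(np.float32),cv2.DIST_HUBER,0,.01,.01).ravel(); print('edge',np.round(f,3),len(q),'ang',np.degrees(np.arctan2(f[1],f[0])))
for n in ['dropper','rack','tip_box']:
    for r in models.masks_of('top',n)[:1]:
        mm=r['mask']; print(n,r['p'],np.round(np.median(W[mm],0),3),np.round(W[mm].min(0),3),np.round(W[mm].max(0),3))
s=get_state(); print(s['time'])
E
```

```text
[ 0.26  -0.016  1.297]
9364 0.06217073168804421
((556.9908447265625, 36.86811828613281), (342.4743957519531, 242.65757751464844), 78.8051528930664) [[404.70001220703125, -107.5999984741211], [642.7999877929688, -154.6999969482422], [709.2999877929688, 181.3000030517578], [471.20001220703125, 228.39999389648438]]
edge [ 9.81000e-01 -1.93000e-01  5.22206e+02 -1.29367e+02] 70 ang -11.156729
edge [1.93000e-01 9.81000e-01 6.72491e+02 1.35500e+01] 103 ang 78.85998
edge [ 9.81000e-01 -1.93000e-01  5.87341e+02  2.03994e+02] 69 ang -11.144942
edge [1.94000e-01 9.81000e-01 4.39144e+02 5.87860e+01] 108 ang 78.79915
dropper 0.31 [0.503 0.068 0.068] [ 0.26  -0.016  0.054] [0.564 0.15  1.297]
rack 0.84 [ 0.389 -0.252  0.051] [ 0.26  -0.32   0.005] [ 0.432 -0.016  1.297]
tip_box 0.91 [0.529 0.311 0.055] [ 0.26  -0.016 -0.004] [0.602 0.379 1.297]
0.65
```

```bash
cat >> h.py <<'E'
S=np.array([np.cos(np.radians(78.84)),np.sin(np.radians(78.84))]); T=np.array([S[1],-S[0]])
def pos(t,s,z): return [*(t*T+s*S),z]
from scipy.spatial.transform import Rotation as Ro
def quat(sign,yaw=0):
    c,s_=np.cos(yaw),np.sin(yaw); sd=np.array([c*S[0]-s_*S[1], s_*S[0]+c*S[1]])
    x=np.array([*(sign*sd),0]); z=np.array([0,0,-1.]); y=np.cross(z,x)
    q=Ro.from_matrix(np.c_[x,y,z]).as_quat(); return [q[3],q[0],q[1],q[2]]
E
python3 - <<'E'
from h import *
q0=get_state()['qpos']
for sg in (1,-1):
    for p in [(.481,.272,.16),(.481,.272,.063),(.481,.085,.063)]:
        j=ctrl.ik(pos(*p),quat(sg)); print(sg,p,None if j is None else np.round(j,2), None if j is None else np.round(np.abs(np.array(j)-q0).max(),2))
E
```

```text
1 (0.481, 0.272, 0.16) [-0.52  0.47  0.24  1.8  -0.14  0.89 -0.42] 0.63
1 (0.481, 0.272, 0.063) [-0.49  0.6   0.19  1.9  -0.18  0.66 -0.38] 0.67
1 (0.481, 0.085, 0.063) [-0.19  0.53  0.24  2.07 -0.23  0.57  0.01] 0.96
-1 (0.481, 0.272, 0.16) [-0.    0.5  -0.55  1.79  0.32  0.93  2.26] 2.42
-1 (0.481, 0.272, 0.063) [-0.02  0.63 -0.54  1.9   0.47  0.74  2.12] 2.27
-1 (0.481, 0.085, 0.063) [ 0.28  0.55 -0.46  2.06  0.41  0.62  2.49] 2.64
```

```bash
python3 - <<'E'
from h import *
ctrl.close_gripper()
ctrl.movep(pos(.481,.274,.17),quat(1))
s=get_state(); print(s['time'],np.round(s['tcp_pos'],4),s['width'],np.round(s['contact_force'],1))
p,d=vision.grab_frame('wrist'); cv2.imwrite('pics/wrist1.png',p)
ctrl.movel(pos(.481,.274,.064))
s=get_state(); print(s['time'],np.round(s['tcp_pos'],4),np.round(s['contact_force'],1))
for n in ['top','side']:
    p,d=vision.grab_frame(n); cv2.imwrite(f'pics/{n}1.png',p)
a=cv2.imread('pics/side1.png')[110:270,220:440]; cv2.imwrite('pics/side1z.png',cv2.resize(a,None,fx=3.5,fy=3.5,interpolation=cv2.INTER_CUBIC))
E
```

```text
3.3667 [0.5246 0.1775 0.17  ] 0.0004444137276810555 [ 0.6 -0.1 -0.2]
4.275 [0.5255 0.1759 0.0646] [0.4 1.  0.1]
```

View pics/side1z.png

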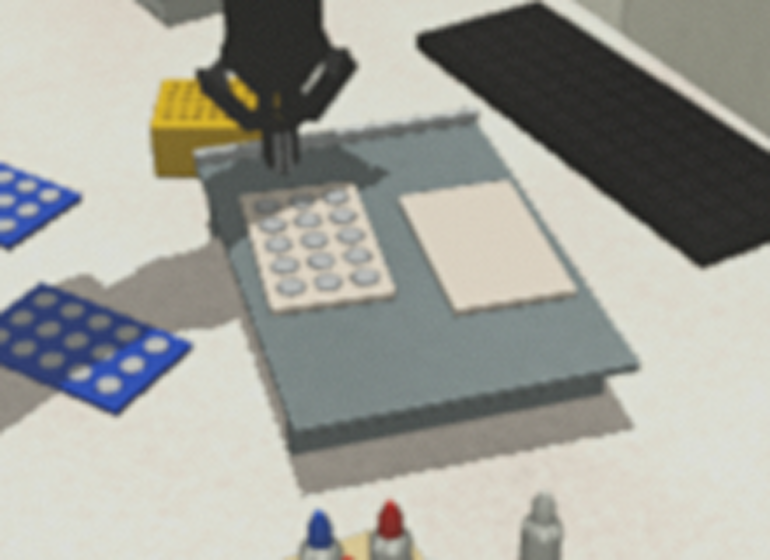

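View pics/wrist1.png

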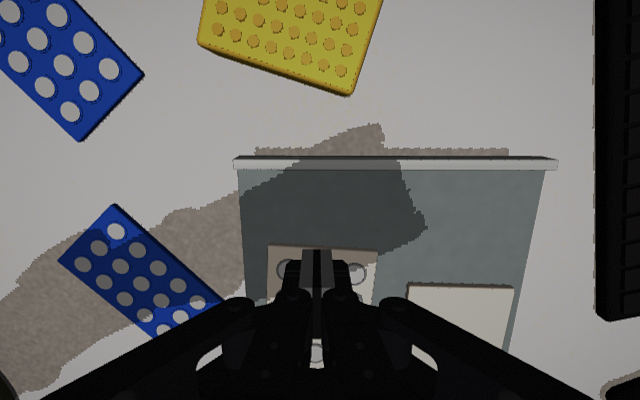

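View pics/top1.png

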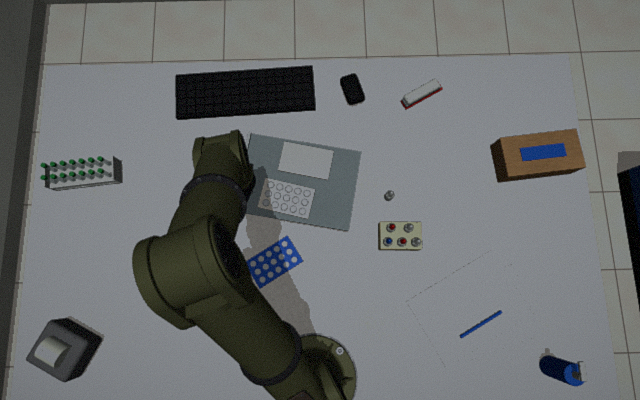

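The side zoom shows the shut fingers standing on the riser behind the plate's rear edge at about (283,165), in front of the stop bar and clear of the plain plate. I'll push most of the way now and then look again.

```bash
python3 - <<'E'
from h import *
ctrl.movel(pos(.481,.274,.0625),max_speed=.05)
for s_ in (.22,.17,.115):
    ctrl.movel(pos(.481,s_,.0625),max_speed=.05)
    s=get_state(); print(round(s['time'],2),np.round([s['tcp_pos'][:2]@T,s['tcp_pos'][:2]@S,s['tcp_pos'][2]],4),np.round(s['contact_force'],1))
for cam in ['top','side']:
    p,d=vision.grab_frame(cam); cv2.imwrite(f'pics/{cam}2.png',p)
    for n in ('well_plate','plain_plate'):
      for r in models.masks_of(cam,n):
        o=rect(cam,r['mask'],.068); c=np.array(o[1])/1e3
        if r['p']<.3 or c[0]<.42: continue
        print(cam,n,round(r['p'],2),r['mask'].sum(),'t,s',np.round([c@T,c@S],4),np.round(o[2],1),round(o[3],2))
a=cv2.imread('pics/side2.png')[110:270,220:440]; cv2.imwrite('pics/side2z.png',cv2.resize(a,None,fx=3.5,fy=3.5,interpolation=cv2.INTER_CUBIC))
a=cv2.imread('pics/top2.png')[100:270,160:440]; cv2.imwrite('pics/top2z.png',cv2.resize(a,None,fx=2.8,fy=2.8,interpolation=cv2.INTER_CUBIC))
E
```

```text
5.86 [0.481  0.2202 0.0625] [ 0.7  0.7 -0.2]
7.01 [0.481  0.1702 0.0625] [-0.8 -0.2  0.5]
8.26 [0.481  0.1152 0.0625] [-0.1  0.  -0.8]
top well_plate 0.84 1250 t,s [0.4876 0.0161] [123.9  92.8] 79.16
top plain_plate 0.9 363 t,s [0.6002 0.065 ] [35.3 90.9] 88.59
side well_plate 0.82 1619 t,s [0.4871 0.0255] [157.5  94.1] 79.59
side plain_plate 0.93 1216 t,s [0.6009 0.1257] [158.4  91.2] 77.34
side plain_plate 0.42 3661 t,s [0.5794 0.0636] [249.2 144.4] 89.57
```

View pics/side2z.png

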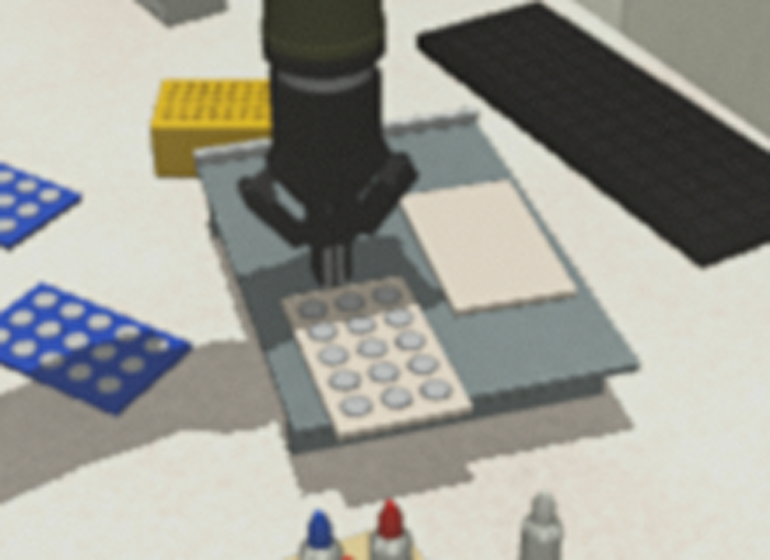

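View pics/top2z.png

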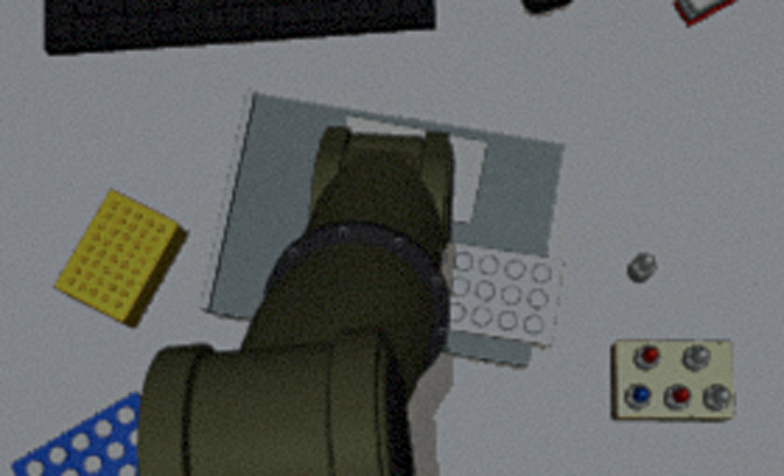

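The plate is now square to the riser (about 79.2–79.6° against 78.8°) and its front is about 20 mm past the lip. I'll push the remaining 30 mm, back the fingers off, lift them and check.

```bash
python3 - <<'E'
from h import *
ctrl.movel(pos(.481,.085,.0625),max_speed=.035)
s=get_state(); print(round(s['time'],2),np.round([s['tcp_pos'][:2]@T,s['tcp_pos'][:2]@S,s['tcp_pos'][2]],4))
ctrl.movel(pos(.481,.110,.0625),max_speed=.06)
ctrl.movel(pos(.481,.120,.20),max_speed=.15)
ctrl.movep([.30,.45,.25],quat(1))
print(get_state()['time'])
for cam in ['top','side']:
    p,d=vision.grab_frame(cam); cv2.imwrite(f'pics/{cam}3.png',p)
    for n in ('well_plate','plain_plate','riser'):
      for r in models.masks_of(cam,n):
        o=rect(cam,r['mask'],.06 if n=='riser' else .068); c=np.array(o[1])/1e3
        if r['p']<.3 or c[0]<.42: continue
        print(cam,n,round(r['p'],2),r['mask'].sum(),'t,s',np.round([c@T,c@S],4),np.round(o[2],1),round(o[3],2))
a=cv2.imread('pics/side3.png')[110:330,220:440]; cv2.imwrite('pics/side3z.png',cv2.resize(a,None,fx=2.7,fy=2.7,interpolation=cv2.INTER_CUBIC))
a=cv2.imread('pics/top3.png')[100:270,160:440]; cv2.imwrite('pics/top3z.png',cv2.resize(a,None,fx=2.8,fy=2.8,interpolation=cv2.INTER_CUBIC))
E
```

```text
9.57 [0.481  0.0849 0.0625]
12.9167
top well_plate 0.81 1569 t,s [ 0.4871 -0.0011] [148.9  90.6] 80.23
top well_plate 0.56 1353 t,s [0.4563 0.4041] [ 99.8 121.4] 61.25
top plain_plate 0.88 1524 t,s [0.601  0.1294] [150.   91.5] 77.85
top riser 0.81 6926 t,s [0.5389 0.1437] [346.6 244.8] 78.86
side well_plate 0.83 1701 t,s [ 0.4864 -0.0025] [159.6  90.1] 80.0
side plain_plate 0.63 1260 t,s [0.6018 0.1243] [162.2  93.9] 76.55
side plain_plate 0.57 859 t,s [0.449  0.3522] [160.9 119.8] 62.25
side riser 0.85 5549 t,s [0.5359 0.1425] [388.8 251.5] 78.08
```

View pics/side3z.png

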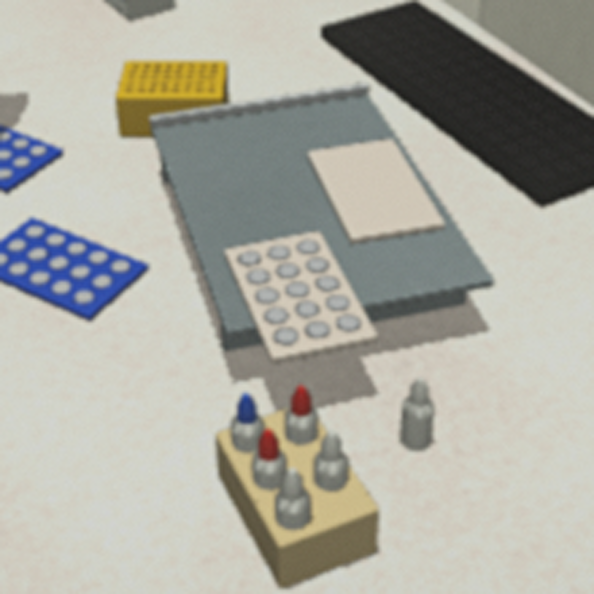

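View pics/top3z.png

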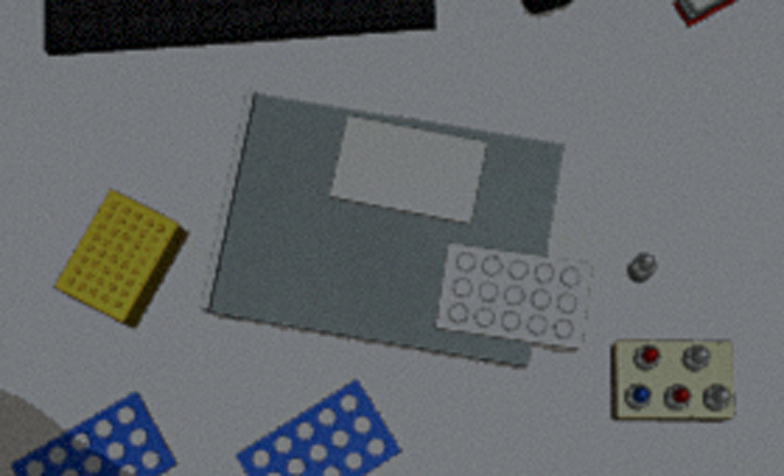

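The pictures show the well plate lying flat with its front about 50 mm past the lip, at top zoom (585,300) against the lip at (545,290). It is within about 1.4° of square. The plain plate, dropper, rack, tip box and blue plates look unmoved, and the fingers are clear.

```bash
python3 - <<'E'
from h import *
print(get_state()['time'],np.round(get_state()['contact_force'],1)); print(ticket.close_job())
E
```

```text
13.3167 [-0.2  0.3  0.3]
the job is handed in; nothing more can be done
None
```

I pushed the well plate about 165 mm along the riser with the shut fingertips, in one straight line away from the stop bar. The push also took out its starting tilt of about 3.7°. I then backed the fingers off, raised and parked the arm clear, and handed the job in at 13.3 s of the 38 s allowed.

- **Overhang:** the last top and side pictures put the plate about 50–51 mm past the open end, roughly a third of its 150 mm.
- **Lie:** it is flat and about 1.2–1.4° off square to the riser.
- **Surroundings:** the plain plate measured the same position as before in the top picture. The dropper, rack, tip box and blue plates show no visible change.
- **Forces:** the few wrist-force readings I took stayed under about 1 N.
- **Disagreements:** the two cameras agreed on the plate's position along the riser to about 1.5 mm. The network also reported the blue plates as well plates, and one of those as a plain plate in the last side picture; I left those out. Its dropper detection was wrong (it landed on the well plate), so I judged the dropper by eye.

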